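Pack the card decks into the game box

ROBOT

A 7-joint arm with a two-finger parallel gripper is mounted at the origin on the work surface. World frame = base frame: x ahead of the robot, y to its left, z up, the work surface at z = 0. Lengths are in mm, angles in degrees, forces in N, time in s.
With the tool pointing down it reaches from about 400 to 875 mm from the base axis. Payload 6.5 kg.
Tool frame: the origin (TCP) lies at the very end of the fingers, on their centre line; the grasp point (between the pads) lies pinch_z behind it (pinch_z is the distance from the TCP to the grasp point, in mm); z points along the fingers, y is the line along which they close (so a half turn about z gives the same grasp; the last joint's range is limited). The gripper opens to 85 mm and grips with 20 to 120 N. Pads are 22 mm wide; open, the fingers measure 114 mm over their backs; the gripper's body (76 mm by 85 mm) begins 54 mm behind the grasp point. The pads swing forward as they close: fully open they stand 13 mm farther back than shut.
Start: joints at [-70.886, 30.733, -0.252, 88.115, 0.149, 61.152, -4.079], TCP at [252.997, 598.734, 231.29] pointing down, gripper open.
Joint ranges: [-154.64, 154.64], [-21.42, 123.67], [-72.66, 72.17], [13.99, 137.28], [-74.86, 254.86], [10.95, 109.41], [-158.01, 158.01]. Speed limits (degrees/s): [136.94, 136.94, 180, 180, 180, 180, 180].

INTERFACE

Orientations are given as a 3x3 rotation matrix whose columns are the frame's x, y, z axes.
In Python, from bench import get_obs, read_camera, get_calibration, close_job, find_in, pinch_z gives the robot as it stands.
- The arm moves only by the tool servo_tool, never from a script. Its argument "increments" is a list of rows, each an object with "twist": the turn, a rotation vector about the tool's x, y, z in rad, a list of three; "delta_pos": the shift along the tool's x, y, z in mm, a list of three; "fingers": the finger opening in mm, from 0 to 85.4. In form: [{"twist": [rx, ry, rz], "delta_pos": [tx, ty, tz], "fingers": fingers}, ...]. A call has 1 to 20 rows; each row shifts and turns the commanded pose from where the row before left it, along the tool's axes as they then stand; what a row does not reach is not made up. A row lasts 1/8 s, in which the tool goes at most 62.5 mm and 10.7 degrees, less where a joint would pass 70% of its speed; a pose out of reach is approached as far as the arm can. A call with a gripper value outside its range is refused whole. The fingers move at their own pace and stop on an object; the grip force is fixed at half the most. Time passes only in rows, so rows that do not move let the fingers close. It gives the time, the measured TCP pose, the force, the opening and the grip force at its end, in the units of the state.
- get_obs(): the state, without advancing time (a new reading comes with each control period).
- read_camera(name): name is "side" or "top"; returns (picture, depth): 480x640x3 uint8, red, green, blue; 480x640 float32, mm along the optical axis (not along the pixel's ray), 0 where there is no reading.
- get_calibration(name): a dict with "fx", "fy", "cx", "cy" (pixels), "world_to_cam" (4x4, takes a point from world to camera coordinates). Camera axes: x right, y down, z forward; pixel columns grow to the right and rows downward; lengths in mm; the calibration is good to about 2 mm. A picture is of the moment at which its call begins. get_calibration takes no time and is no camera call.
- close_job(): hands the job in; it is judged then, once.
Trained networks look in the newest picture that a camera, given by its name, has taken for a name from the list of things; names that differ only in an ending like _2 or _b are one class to them, and where a whole thing is asked for, a point or a joint stands for the part that bears it (a point fixed in the world has none). Each returns a list of dicts, best first, with "p" (0 to 1); they miss things now and then, are a little off and sometimes report something else, mostly with a low value. They report only what shows in the picture. A call takes as long as a camera call. They do not tell look-alikes from the thing itself.
- find_in(camera, query): "position" ([column, row] as shares, 0 to 1, of the picture: columns of its width, rows of its height, amid what is visible of it).
The state is a dict: "time_s": time; "q": joint angles; "dq": joint speeds; "tau": joint torques, N m; "tool_pos": TCP position; "tool_rot": TCP orientation; "ft_force": force on the tool from outside, world axes, zero at the start; "wrist_torque": the same for the moment, N m; "width": opening from 0.0 (shut) to 1.0 (fully open); "grip_force": force on a finger pad.
Only numpy, scipy, OpenCV 4.12 (cv2) and the standard library are available. Lean on these libraries where they do the work, as an engineer would, in place of code of your own. Each camera call takes 0.05 s, during which the arm holds its last target. There are 200 camera calls.

TASK

Put the card games away: lift the blue cover off the wooden game box and stand it upright on the small round woven mat, then stack every card case lying on the table flat on the box's raised platform in one square pile, lined up with the platform and not overhanging it. When the pile is complete, put the cover back over it so that it sits fully down and level on the base's ledge; leave the mug, candle, diffuser and remote control where they are.

Things in the scene. Friction and masses are not known exactly. Their poses are not given: they have to be found in the camera images.
- box_base: Base of a wooden game box, fixed to the table. A dark wooden board 156 (x) x 118 (y) x 12 mm thick, and centred on it a pale raised platform 118 x 80 mm whose top is 22 mm above the table. The ledge round the platform, 12 mm above the table, is where the cover's rim sits. Origin: centre of the underside, on the table. x is the long direction, z up.
- cover: Deep blue box cover, open below: outside 138 (x) x 100 (y) mm, inside 128 x 90 mm (5 mm play per side round the platform) and 98 mm high, top face at 104 mm, 0.28 kg. On the middle of the top a pale wooden bar handle 50 (x) x 16 (y) mm, from 104 to 140 mm above the rim. Origin: centre of the lower rim. Starts seated on the empty base; fits half a turn round as well.
- mat: Small round woven beige mat, 190 mm across, 4 mm thick, fixed to the table: the place to stand the cover meanwhile. Origin: centre of the underside.
- deck0: Red hard plastic playing-card case with a white label on top, a closed flat box 98 (x) x 60 (y) x 16 mm (z), about 0.11 kg. Lies flat on the table at the start, or is absent (None). Origin: centre of the underside. Pinch it across its 60 mm width. All cases are the same size; either face may be up in the pile.
- deck1: Green hard plastic playing-card case with a white label on top, a closed flat box 98 (x) x 60 (y) x 16 mm (z), about 0.11 kg. Lies flat on the table at the start, or is absent (None). Origin: centre of the underside. Pinch it across its 60 mm width. All cases are the same size; either face may be up in the pile.
- deck2: Yellow hard plastic playing-card case with a white label on top, a closed flat box 98 (x) x 60 (y) x 16 mm (z), about 0.11 kg. Lies flat on the table at the start, or is absent (None). Origin: centre of the underside. Pinch it across its 60 mm width. All cases are the same size; either face may be up in the pile.
- deck3: Orange hard plastic playing-card case with a white label on top, a closed flat box 98 (x) x 60 (y) x 16 mm (z), about 0.11 kg. Lies flat on the table at the start, or is absent (None). Origin: centre of the underside. Pinch it across its 60 mm width. All cases are the same size; either face may be up in the pile.
- deck4: Black hard plastic playing-card case with a white label on top, a closed flat box 98 (x) x 60 (y) x 16 mm (z), about 0.11 kg. Lies flat on the table at the start, or is absent (None). Origin: centre of the underside. Pinch it across its 60 mm width. All cases are the same size; either face may be up in the pile.
- mug: Bystander: loose white mug, 84 mm across plus handle, 95 mm high. Origin: centre of the underside.
- candle: Bystander: loose candle in a glass, 84 mm across, 85 mm high. Origin: centre of the underside.
- diffuser: Bystander: loose amber reed diffuser bottle, 76 mm across, 80 mm high, with thin reeds to 215 mm. Origin: centre of the underside.
- remote: Bystander: loose black remote control, 180 x 46 x 18 mm. Origin: centre of the underside.
Not all that is in view belongs to the job. Several things look just like the box_base: the one meant starts farthest to the robot's right.

How it is judged:
By the outcome, as a careful person would: the job done as asked, in the order asked, and still so for the second after the job is handed in, with the robot touching nothing.
Of deck0, deck1, deck2, deck3, deck4 only 3 to 5 are there at a start; the rules pass over those that are not, and their reading is None.
At some moment in a run one of deck0, deck1, deck2, deck3, deck4 may be knocked a few centimetres aside while the robot is not near it.
It also fails if it takes over 210 s, if anything falls off the work surface, if the arm or the gripper's body presses on something with over 40 N, if the wrist force passes 120 N, or if a joint passes its speed limit or range.

## Working session

There is one attempt and no reset: what is moved stays moved. The work goes in short steps, Python scripts to look and compute and a tool call to move; the robot and the scene stay as the last step left them, time stands still between calls to the robot, and variables do not carry over. Pictures are saved under pics/ and viewed, at most 14 in all, crops included, and the job is handed in when it is done.

Besides the shell and the picture viewer there is one more tool, called after "Call:" by a JSON object that holds its "name" and its "arguments". servo_tool: Moves the arm, as the interface text tells. Its arguments: {"type":"object","properties":{"increments":{"type":"array","items":{"type":"object","properties":{"twist":{"type":"array","items":{"type":"number"}},"delta_pos":{"type":"array","items":{"type":"number"}},"fingers":{"type":"number"}}}}},"required":["increments"]}

```bash
ls; mkdir -p pics; python3 - <<'E'
from bench import *
import cv2,numpy as np
o=get_obs();print({k:np.round(v,3).tolist() for k,v in o.items()}, pinch_z)
for n in("top","side"):
    p,d=read_camera(n);cv2.imwrite(f"pics/{n}0.png",p[:,:,::-1]);np.save(f"{n}0d.npy",d);c=get_calibration(n);print(n,c)
E
```

```text
pics
{'time_s': 0.0, 'q': [-70.887, 30.779, -0.253, 88.173, 0.152, 61.15, -4.081], 'dq': [-0.049, 0.131, 0.036, 0.051, 0.021, -0.115, -0.024], 'tau': [-0.0, -58.342, 1.049, -25.911, 0.012, 0.009, -0.0], 'tool_pos': [252.787, 598.128, 230.384], 'tool_rot': [[-0.921, 0.389, -0.001], [0.389, 0.921, -0.002], [-0.0, -0.002, -1.0]], 'ft_force': [-0.288, -0.153, 0.091], 'wrist_torque': [0.003, -0.037, 0.082], 'grip_force': 0.0, 'width': 1.001} 18.700000000000003
top {'fx': 513.7673253375407, 'fy': 513.7673253375407, 'cx': 317.4422692119815, 'cy': 237.65575786814924, 'world_to_cam': array([[-2.81007253e-02, -9.99547030e-01, -1.07742318e-02,
         1.55826136e+02],
       [-9.94911784e-01,  2.90104121e-02, -9.64828398e-02,
         5.80763494e+02],
       [ 9.67517008e-02,  8.00817240e-03, -9.95276332e-01,
         1.28271473e+03],
       [ 0.00000000e+00,  0.00000000e+00,  0.00000000e+00,
         1.00000000e+00]])}
side {'fx': 574.5960774640514, 'fy': 574.5960774640514, 'cx': 318.91353076214864, 'cy': 236.0516892428903, 'world_to_cam': array([[ 7.15081155e-01, -6.98840041e-01,  1.67790929e-02,
        -3.18681012e+02],
       [-3.63541250e-01, -3.92277390e-01, -8.44959294e-01,
         2.95946429e+02],
       [ 5.97073447e-01,  5.98114576e-01, -5.34567351e-01,
         1.07001761e+03],
       [ 0.00000000e+00,  0.00000000e+00,  0.00000000e+00,
         1.00000000e+00]])}
```

View pics/top0.png

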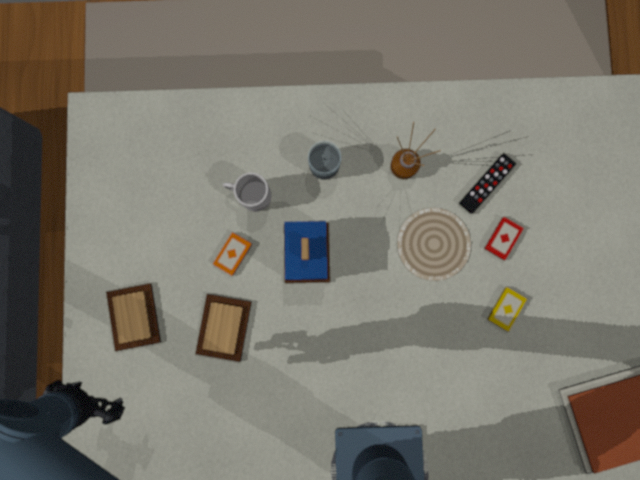

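View pics/side0.png

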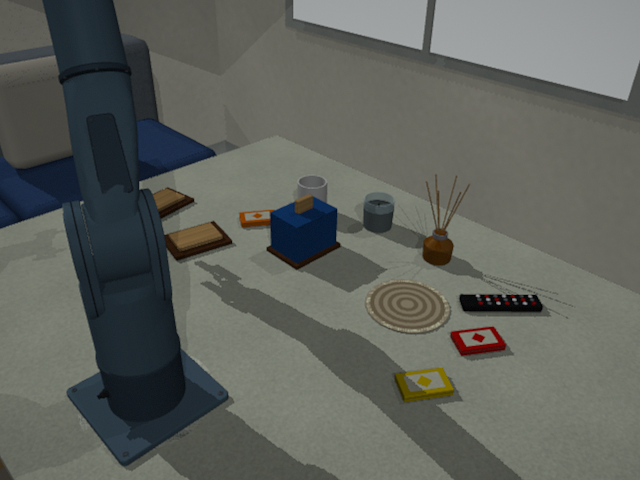

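The top view shows the covered box at about (306,252), with the handle along the image's vertical. The mat is at (434,243), and the cases are orange (233,254), red (504,238) and yellow (508,309). Two decoy bases lie to the left, at (133,317) and (223,327). The side view agrees. The arm may be hiding something at the lower left of the top view.

```bash
cat > h.py <<'E'
from bench import *
import cv2,numpy as np
HS={'orange':((8,150,90),(18,255,255)),'red':((174,150,60),(6,255,255)),'yellow':((22,120,80),(32,255,255)),'green':((45,100,40),(85,255,255)),'blue':((105,130,50),(125,255,255))}
def ray(c,uv,z):
    uv=np.atleast_2d(uv).astype(float);M=c['world_to_cam'];R=M[:3,:3];o=-R.T@M[:3,3]
    d=np.c_[(uv[:,0]-c['cx'])/c['fx'],(uv[:,1]-c['cy'])/c['fy'],np.ones(len(uv))]@R
    return o+d*((z-o[2])/d[:,2])[:,None]
def cloud(c,d):
    v,u=np.mgrid[:480,:640];M=c['world_to_cam']
    P=np.stack([(u-c['cx'])/c['fx']*d,(v-c['cy'])/c['fy']*d,d],-1)-M[:3,3]
    return P@M[:3,:3]
def inr(hsv,lo,hi):
    if lo[0]>hi[0]: return cv2.inRange(hsv,lo,(180,)+hi[1:])|cv2.inRange(hsv,(0,)+lo[1:],hi)
    return cv2.inRange(hsv,lo,hi)
def rect(c,mask,z):
    "minAreaRect in world at height z: centre, (long,short), yaw of long axis"
    uv=np.argwhere(mask)[:,::-1]
    corners=np.vstack([uv+np.array(e)*.5 for e in((1,0),(-1,0),(0,1),(0,-1))])
    P=ray(c,corners,z)[:,:2].astype(np.float32)
    b=cv2.boxPoints(cv2.minAreaRect(P));e=[b[1]-b[0],b[2]-b[1]]
    l=[np.linalg.norm(x) for x in e];i=int(np.argmax(l));a=np.degrees(np.arctan2(e[i][1],e[i][0]))
    return b.mean(0),max(l),min(l),(a+90)%180-90
def blob(m):
    n,L,S,_=cv2.connectedComponentsWithStats(m);
    out=[]
    for i in range(1,n):
        if S[i,4]>60: out.append(cv2.morphologyEx((L==i).astype(np.uint8),cv2.MORPH_CLOSE,np.ones((15,15)))>0)
    return out
def look():
    p,d=read_camera('top');c=get_calibration('top');return p,d,c,cloud(c,d),cv2.cvtColor(p,cv2.COLOR_RGB2HSV)
def decks(z=16):
    p,d,c,W,hsv=look()
    for n in('orange','red','yellow','green'):
        for m in blob(inr(hsv,*HS[n])):
            r=rect(c,m,z)
            if r[1]<150 and r[1]>60: print(n,np.round(r[0],1),np.round(r[1:],1),'z',np.round(np.percentile(W[m][:,2],[10,50,90]),1))
    return p,d,c,W,hsv
E
python3 - <<'E'
from h import *
p,d,c,W,hsv=decks()
for m in blob(inr(hsv,*HS['blue'])):
    if m.sum()>800 and m.sum()<6000:
        t=m&(W[:,:,2]>108)&(W[:,:,2]<122); r=rect(c,t,116);print('cover',m.sum(),np.round(np.r_[r[0],r[1:]],1))
        h=(W[:,:,2]>140)&(W[:,:,2]<160)&m; print('handle',h.sum())
        if h.sum()>20: r=rect(c,h,152);print(np.round(np.r_[r[0],r[1:]],1))
print(W[243,434],W[252,306],W[270,290])
for q in ['mat','cover','box_base','mug','candle','diffuser','remote','deck0','deck1','deck2','deck3','deck4']:
    f=[(x['p'],[x['position'][0]*640,x['position'][1]*480]) for x in find_in('top',q)]
    print(q,[(round(a,2),np.round(b),np.round(ray(c,b,16)[0,:2])) for a,b in f][:4])
E
```

```text
orange [1144.8 -662.8] [120.9  14.5   2.1] z [-761.4 -753.7 -745.8]
orange [775.  -76.8] [64.4 37.1 10.6] z [45.6 52.3 63.7]
orange [551.8 360.3] [ 97.5  61.1 -32.4] z [12.5 16.2 19.6]
red [ 571.6 -338.8] [ 98.3  61.  -33.1] z [11.6 14.9 18.3]
yellow [ 391.7 -335.6] [100.   63.8 -33.1] z [11.4 15.3 18.7]
cover 2366 [548.3 167.7 136.4  99.8  -1.3]
handle 151
[548.8 167.6  50.9  16.2  -1.5]
[ 564.24118013 -161.15331578    9.53034835] [540.65831863 165.50886037 150.62413114] [501.45495853 205.62414017 115.70963292]
mat [(0.79, array([433., 246.]), array([ 556., -157.]))]
cover []
box_base [(0.67, array([132., 315.]), array([402., 617.]))]
mug [(0.81, array([249., 193.]), array([708., 314.]))]
candle [(0.76, array([324., 157.]), array([796., 116.]))]
diffuser [(0.97, array([405., 163.]), array([776., -95.]))]
remote [(0.94, array([489., 182.]), array([ 718., -309.]))]
deck0 [(0.82, array([232., 252.]), array([555., 359.])), (0.72, array([501., 238.]), array([ 572., -331.])), (0.56, array([505., 308.]), array([ 394., -331.]))]
deck1 [(0.82, array([232., 252.]), array([555., 359.])), (0.72, array([501., 238.]), array([ 572., -331.])), (0.56, array([505., 308.]), array([ 394., -331.]))]
deck2 [(0.82, array([232., 252.]), array([555., 359.])), (0.72, array([501., 238.]), array([ 572., -331.])), (0.56, array([505., 308.]), array([ 394., -331.]))]
deck3 [(0.82, array([232., 252.]), array([555., 359.])), (0.72, array([501., 238.]), array([ 572., -331.])), (0.56, array([505., 308.]), array([ 394., -331.]))]
deck4 [(0.82, array([232., 252.]), array([555., 359.])), (0.72, array([501., 238.]), array([ 572., -331.])), (0.56, array([505., 308.]), array([ 394., -331.]))]
```

```bash
python3 - <<'E'
from h import *
# orange contains? mask view of a crop at x4 of the cover
p=cv2.imread('pics/top0.png')
cv2.imwrite('pics/c1.png',cv2.resize(p[205:300,210:340],None,fx=6,fy=6,interpolation=cv2.INTER_NEAREST))
E
```

```text
(no output)
```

View pics/c1.png

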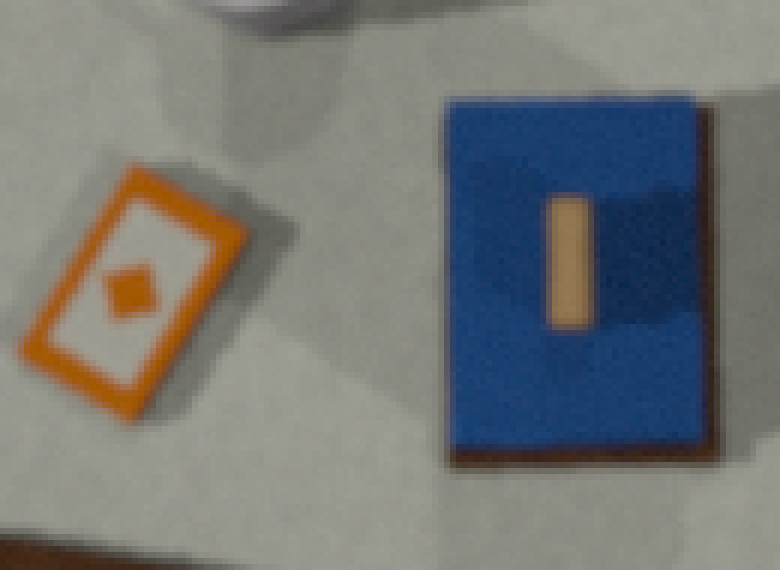

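Call:
{"name": "servo_tool", "arguments": {"increments": [{"twist":[0,0,-0.125],"fingers":50},{"twist":[0,0,-0.125],"fingers":50},{"twist":[0,0,-0.125],"fingers":50},{"delta_pos":[-22,-30,0],"fingers":50},{"delta_pos":[-22,-30,0],"fingers":50},{"delta_pos":[-22,-30,0],"fingers":50},{"delta_pos":[-22,-30,0],"fingers":50},{"delta_pos":[-22,-30,0],"fingers":50},{"delta_pos":[-22,-30,0],"fingers":50},{"delta_pos":[-22,-30,0],"fingers":50},{"delta_pos":[-22,-30,0],"fingers":50},{"delta_pos":[-22,-30,0],"fingers":50},{"delta_pos":[-22,-30,0],"fingers":50},{"delta_pos":[-22,-30,0],"fingers":50},{"delta_pos":[-22,-30,0],"fingers":50},{"delta_pos":[-22,-30,0],"fingers":50},{"delta_pos":[-20,-33,0],"fingers":50},{"fingers":50},{"fingers":50}]}}

```text
$.increments[0]: bad value
```

```bash
cat >> h.py <<'E'
def go(x,y,z,yaw):
    "twist z (rad), then tool-frame shift after the turn, from the measured pose"
    o=get_obs();R=np.array(o['tool_rot']);p=np.array(o['tool_pos']);a=np.degrees(np.arctan2(R[1,0],R[0,0]))
    t=-np.radians((yaw-a+180)%360-180);from scipy.spatial.transform import Rotation as Q
    R2=R@Q.from_rotvec([0,0,t]).as_matrix()
    print('t',round(o['time_s'],2),'pos',np.round(p,1),'yaw',round(a,2),'zax',np.round(R[:,2],4),'q7',np.round(o['q'][6],1),'| twist',round(t,4),'shift',np.round(R2.T@(np.array([x,y,z])-p),1))
E
python3 - <<'E'
from h import *
go(548.6,167.6,121,178.6)
p,d,c,W,hsv=look(); cv2.imwrite('pics/top1.png',p[:,:,::-1])
m=((hsv[:,:,1]>38)).astype(np.uint8);m[:, :385]=0;m[:,485:]=0;m[:200]=0;m[285:]=0
m=cv2.morphologyEx(m,cv2.MORPH_CLOSE,np.ones((5,5)));m=cv2.morphologyEx(m,cv2.MORPH_OPEN,np.ones((5,5)))
ct=max(cv2.findContours(m,0,1)[0],key=cv2.contourArea);P=ray(c,ct.reshape(-1,2),4)[:,:2].astype(np.float32)
print('mat',cv2.minEnclosingCircle(P),cv2.fitEllipse(P))
E
```

```text
t 0.75 pos [253.  598.7 231.3] yaw 157.1 zax [ 0.  0. -1.] q7 -4.1 | twist -0.3753 shift [-306.  -423.8  110.3]
mat ((561.974365234375, -162.08432006835938), 94.22527313232422) ((561.2009887695312, -162.20535278320312), (174.505615234375, 175.47332763671875), 20.980749130249023)
```

View pics/top1.png

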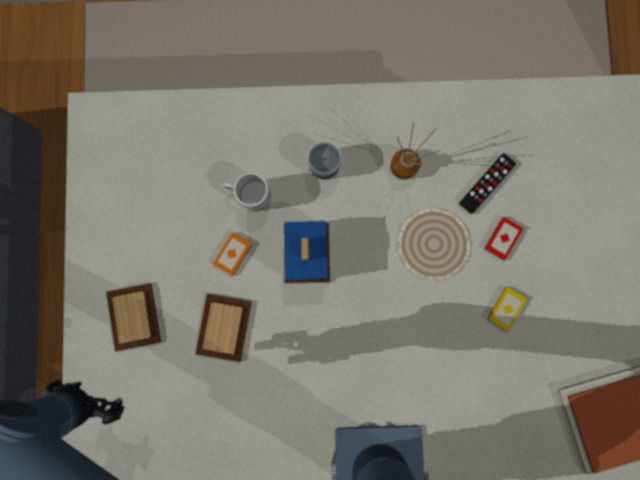

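The scene hasn't changed because the move was refused: every row needs all three keys. The mat centre comes out at (562, -162) and its radius agrees.

Call:
{"name": "servo_tool", "arguments": {"increments": [{"twist":[0,0,-0.125],"delta_pos":[0,0,0],"fingers":50},{"twist":[0,0,-0.125],"delta_pos":[0,0,0],"fingers":50},{"twist":[0,0,-0.125],"delta_pos":[0,0,0],"fingers":50},{"twist":[0,0,0],"delta_pos":[-22,-30,0],"fingers":50},{"twist":[0,0,0],"delta_pos":[-22,-30,0],"fingers":50},{"twist":[0,0,0],"delta_pos":[-22,-30,0],"fingers":50},{"twist":[0,0,0],"delta_pos":[-22,-30,0],"fingers":50},{"twist":[0,0,0],"delta_pos":[-22,-30,0],"fingers":50},{"twist":[0,0,0],"delta_pos":[-22,-30,0],"fingers":50},{"twist":[0,0,0],"delta_pos":[-22,-30,0],"fingers":50},{"twist":[0,0,0],"delta_pos":[-22,-30,0],"fingers":50},{"twist":[0,0,0],"delta_pos":[-22,-30,0],"fingers":50},{"twist":[0,0,0],"delta_pos":[-22,-30,0],"fingers":50},{"twist":[0,0,0],"delta_pos":[-22,-30,0],"fingers":50},{"twist":[0,0,0],"delta_pos":[-22,-30,0],"fingers":50},{"twist":[0,0,0],"delta_pos":[-22,-30,0],"fingers":50},{"twist":[0,0,0],"delta_pos":[-20,-34,0],"fingers":50},{"twist":[0,0,0],"delta_pos":[0,0,0],"fingers":50},{"twist":[0,0,0],"delta_pos":[0,0,0],"fingers":50}]}}

```text
time_s: 3.18
tool_pos: [548.1, 167.9, 231.3]
tool_rot: [[-1.0, 0.024, -0.0], [0.024, 1.0, 0.001], [0.0, 0.001, -1.0]]
ft_force: [-0.3, -0.7, 0.1]
width: 0.585
grip_force: 0.0
```

```bash
python3 - <<'E'
from h import *
go(548.6,167.6,121,178.6)
p,d,c,W,hsv=decks(); cv2.imwrite('pics/top2.png',p[:,:,::-1])
E
```

```text
t 3.17 pos [548.1 167.9 231.3] yaw 178.6 zax [-3.e-04  6.e-04 -1.e+00] q7 68.4 | twist -0.0 shift [ -0.5  -0.4 110.3]
orange [770.7 -78.5] [68.  42.4 21.1] z [44.9 51.1 58.3]
orange [551.8 360.2] [ 97.5  61.2 -32.3] z [12.6 16.3 20.1]
red [ 571.4 -338.7] [ 97.7  61.1 -33.2] z [11.5 14.8 18.6]
yellow [ 391.9 -335.8] [ 99.6  63.8 -33.1] z [11.4 15.2 18.6]
```

View pics/top2.png

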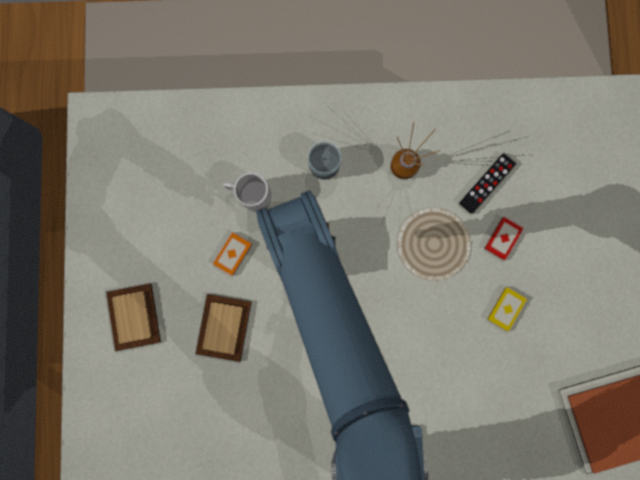

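The lower-left of the table is now clear and no extra cases are there, so there are three. The arm is over the cover; I'll go down and grip the handle.

Call:
{"name": "servo_tool", "arguments": {"increments": [{"twist":[0,0,0],"delta_pos":[0,0,25],"fingers":50},{"twist":[0,0,0],"delta_pos":[0,0,25],"fingers":50},{"twist":[0,0,0],"delta_pos":[0,0,25],"fingers":50},{"twist":[0,0,0],"delta_pos":[0,0,20],"fingers":50},{"twist":[0,0,0],"delta_pos":[0,0,10],"fingers":50},{"twist":[0,0,0],"delta_pos":[0,0,5],"fingers":50},{"twist":[0,0,0],"delta_pos":[0,0,0],"fingers":30},{"twist":[0,0,0],"delta_pos":[0,0,0],"fingers":10},{"twist":[0,0,0],"delta_pos":[0,0,0],"fingers":0},{"twist":[0,0,0],"delta_pos":[0,0,0],"fingers":0},{"twist":[0,0,0],"delta_pos":[0,0,0],"fingers":0},{"twist":[0,0,0],"delta_pos":[0,0,0],"fingers":0},{"twist":[0,0,0],"delta_pos":[0,0,0],"fingers":0}]}}

```text
time_s: 4.85
tool_pos: [548.8, 167.2, 121.8]
tool_rot: [[-1.0, 0.025, 0.001], [0.025, 1.0, 0.0], [-0.001, 0.0, -1.0]]
ft_force: [-1.3, -0.3, 4.4]
width: 0.177
grip_force: 62.5
```

Call:
{"name": "servo_tool", "arguments": {"increments": [{"twist":[0,0,0],"delta_pos":[0,0,-5],"fingers":0},{"twist":[0,0,0],"delta_pos":[0,0,-10],"fingers":0},{"twist":[0,0,0],"delta_pos":[0,0,-15],"fingers":0},{"twist":[0,0,0],"delta_pos":[0,0,-20],"fingers":0},{"twist":[0,0,0],"delta_pos":[0,0,-20],"fingers":0},{"twist":[0,0,0],"delta_pos":[-1,-15,0],"fingers":0},{"twist":[0,0,0],"delta_pos":[-2,-30,0],"fingers":0},{"twist":[0,0,0],"delta_pos":[-2,-30,0],"fingers":0},{"twist":[0,0,0],"delta_pos":[-2,-30,0],"fingers":0},{"twist":[0,0,0],"delta_pos":[-2,-30,0],"fingers":0},{"twist":[0,0,0],"delta_pos":[-2,-30,0],"fingers":0},{"twist":[0,0,0],"delta_pos":[-2,-30,0],"fingers":0},{"twist":[0,0,0],"delta_pos":[-2,-30,0],"fingers":0},{"twist":[0,0,0],"delta_pos":[-2,-30,0],"fingers":0},{"twist":[0,0,0],"delta_pos":[-2,-30,0],"fingers":0},{"twist":[0,0,0],"delta_pos":[-2,-30,0],"fingers":0},{"twist":[0,0,0],"delta_pos":[-1,-15,0],"fingers":0},{"twist":[0,0,0],"delta_pos":[0,0,0],"fingers":0},{"twist":[0,0,0],"delta_pos":[0,0,0],"fingers":0}]}}

```text
time_s: 7.22
tool_pos: [562.2, -161.5, 191.0]
tool_rot: [[-1.0, 0.023, -0.0], [0.023, 1.0, 0.001], [0.001, 0.001, -1.0]]
ft_force: [0.5, 0.5, -3.5]
width: 0.175
grip_force: 61.1
```

```bash
python3 - <<'E'
from h import *
go(562,-162,113.5,178.6)
p,d,c,W,hsv=look(); cv2.imwrite('pics/top3.png',p[:,:,::-1])
# platform: pale wood; and base dark
s=np.zeros((480,640),np.uint8);s[210:295,275:345]=1
v=hsv[:,:,2];print(hsv[255,306],hsv[255,286],hsv[290,280])
P=W[255,300:312].mean(0);print('plat z',P)
wood=cv2.inRange(hsv,(8,60,95),(25,200,255))&(s*255)
for m in blob(wood): print('platform',m.sum(),np.round(np.r_[rect(c,m,22)[0],rect(c,m,22)[1:]],1))
brd=cv2.inRange(hsv,(0,60,0),(25,255,255))&(s*255)
for m in blob(brd): print('board',m.sum(),np.round(np.r_[rect(c,m,12)[0],rect(c,m,12)[1:]],1))
q,_=read_camera('side');cv2.imwrite('pics/side3.png',q[:,:,::-1])
cv2.imwrite('pics/c3.png',np.hstack([cv2.resize(p[200:300,270:350],(400,500))[:,:,::-1],cv2.resize(q[180:305,300:400,::-1],(400,500))]))
E
```

```text
t 7.22 pos [ 562.2 -161.5  191. ] yaw 178.67 zax [-5.0e-04  1.2e-03 -1.0e+00] q7 104.1 | twist 0.0013 shift [ 0.1 -0.6 77.5]
[ 18 108 153] [ 14 188  69] [ 33  19 159]
plat z [541.954812   170.99026308  22.37937054]
platform 1547 [ 5.492e+02  1.690e+02  1.238e+02  8.610e+01 -3.000e-01]
board 2615 [ 5.493e+02  1.686e+02  1.547e+02  1.170e+02 -3.000e-01]
```

View pics/side3.png

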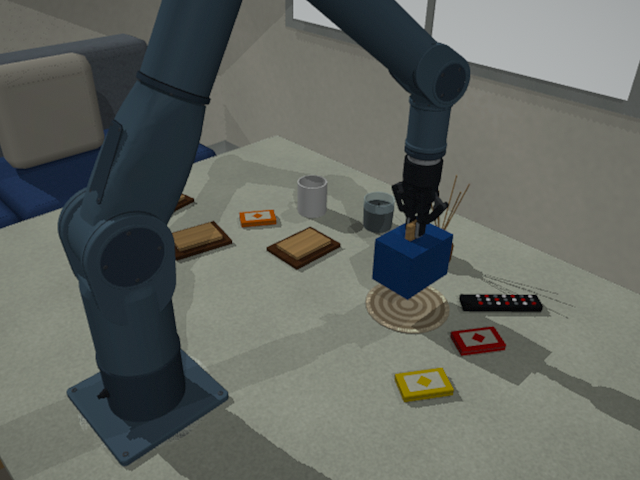

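The side view shows the cover held level over the mat at about (410,260). The empty base is exposed at (304,246) and all three cases are in place. I'll lower the cover and release it.

Call:
{"name": "servo_tool", "arguments": {"increments": [{"twist":[0,0,0],"delta_pos":[0,0,20],"fingers":0},{"twist":[0,0,0],"delta_pos":[0,0,20],"fingers":0},{"twist":[0,0,0],"delta_pos":[0,0,20],"fingers":0},{"twist":[0,0,0],"delta_pos":[0,0,10],"fingers":0},{"twist":[0,0,0],"delta_pos":[0,0,5],"fingers":0},{"twist":[0,0,0],"delta_pos":[0,0,2.5],"fingers":0},{"twist":[0,0,0],"delta_pos":[0,0,0],"fingers":0},{"twist":[0,0,0],"delta_pos":[0,0,0],"fingers":0}]}}

```text
time_s: 8.32
tool_pos: [562.6, -163.2, 114.3]
tool_rot: [[-1.0, 0.025, 0.001], [0.025, 1.0, -0.0], [-0.001, -0.0, -1.0]]
ft_force: [-0.1, 0.2, -3.6]
width: 0.173
grip_force: 61.1
```

```bash
python3 - <<'E'
from h import *
p,d,c,W,hsv=look()
s=np.zeros((480,640),np.uint8);s[210:295,275:345]=1
for nm,rng,z in(('platform',((8,60,95),(25,200,255)),22),('board',((0,60,0),(25,255,255)),12)):
    m=max(blob(inr(hsv,*rng)&(s*255)),key=lambda m:m.sum());P=ray(c,np.argwhere(m)[:,::-1],z)[:,:2]
    w,V=np.linalg.eigh(np.cov(P.T));a=V[:,1];print(nm,np.round(P.mean(0),1),np.sqrt(12*w),(np.degrees(np.arctan2(a[1],a[0]))+90)%180-90)
E
```

```text
platform [549.4 169.1] [ 83.6946179  121.32492701] -0.33528653939043807
board [548.8 168.4] [114.66993987 152.86188285] -1.496011544627322
```

Call:
{"name": "servo_tool", "arguments": {"increments": [{"twist":[0,0,0],"delta_pos":[0,0,1],"fingers":0},{"twist":[0,0,0],"delta_pos":[0,0,0],"fingers":0},{"twist":[0,0,0],"delta_pos":[0,0,0],"fingers":0}]}}

```text
time_s: 8.75
tool_pos: [562.5, -163.6, 113.8]
tool_rot: [[-1.0, 0.025, 0.001], [0.025, 1.0, -0.0], [-0.001, -0.0, -1.0]]
ft_force: [-2.8, -0.5, 6.2]
width: 0.171
grip_force: 62.4
```

Contact: the force has gone from -3.6 to +6.2 N. I'll release and rise, then measure again.

Call:
{"name": "servo_tool", "arguments": {"increments": [{"twist":[0,0,0],"delta_pos":[0,0,0],"fingers":30},{"twist":[0,0,0],"delta_pos":[0,0,0],"fingers":50},{"twist":[0,0,0],"delta_pos":[0,0,0],"fingers":50},{"twist":[0,0,0],"delta_pos":[0,0,-10],"fingers":50},{"twist":[0,0,0],"delta_pos":[0,0,-20],"fingers":60},{"twist":[0,0,0],"delta_pos":[0,0,-30],"fingers":76},{"twist":[0,0,0],"delta_pos":[0,0,-30],"fingers":76},{"twist":[0,0,0],"delta_pos":[0,0,0],"fingers":76},{"twist":[0,0,0],"delta_pos":[0,0,0],"fingers":76}]}}

```text
time_s: 9.88
tool_pos: [561.9, -163.0, 202.6]
tool_rot: [[-1.0, 0.025, -0.0], [0.025, 1.0, 0.0], [0.0, 0.0, -1.0]]
ft_force: [0.5, -0.3, 0.2]
width: 0.891
grip_force: 0.0
```

```bash
python3 - <<'E'
from h import *
decks()
go(571.4,-338.7,0,146.9)
E
```

```text
orange [775.2 -79.8] [69.8 47.5  5.8] z [45.6 52.1 61.8]
orange [551.8 360.4] [ 97.5  60.6 -32. ] z [12.8 16.5 19.9]
t 9.93 pos [ 561.6 -162.9  202.1] yaw 178.59 zax [-1.3e-03  3.0e-04 -1.0e+00] q7 104.0 | twist 0.553 shift [-104.4 -141.8  202. ]
```

```bash
python3 - <<'E'
from h import *
p,d,c,W,hsv=look(); cv2.imwrite('pics/c4.png',cv2.resize(p[150:370,380:600,::-1],None,fx=2.5,fy=2.5))
print(hsv[228:250,495],hsv[309,490:525])
E
```

```text
[[103  72  92]
 [103  78  98]
 [103  80  99]
 [104  74  97]
 [102  75  92]
 [104  84  94]
 [102  74  90]
 [104  85  93]
 [104  76  91]
 [103  79  90]
 [104  77  93]
 [102  86  92]
 [102  80  92]
 [104  81  91]
 [101  83  92]
 [104  82  93]
 [102  78  91]
 [103  82  93]
 [103  80  93]
 [101  74  93]
 [104  76  94]
 [104  78  92]] [[102  78  91]
 [103  77  89]
 [103  78  92]
 [103  77  93]
 [102  82  90]
 [104  78  92]
 [105  76  94]
 [104  78  91]
 [103  78  95]
 [102  79  94]
 [102  81  91]
 [104  80  93]
 [103  78  92]
 [102  80  93]
 [102  73  94]
 [103  78  92]
 [103  78  91]
 [104  85  93]
 [104  79  90]
 [102  88  90]
 [103  79  90]
 [101  78  92]
 [102  81  91]
 [101  71  90]
 [103  75  88]
 [104  83  92]
 [103  81  88]
 [103  78  92]
 [105  73  91]
 [104  73  87]
 [102  74  89]
 [103  77  89]
 [103  75  88]
 [102  79  87]
 [102  73  87]]
```

View pics/c4.png

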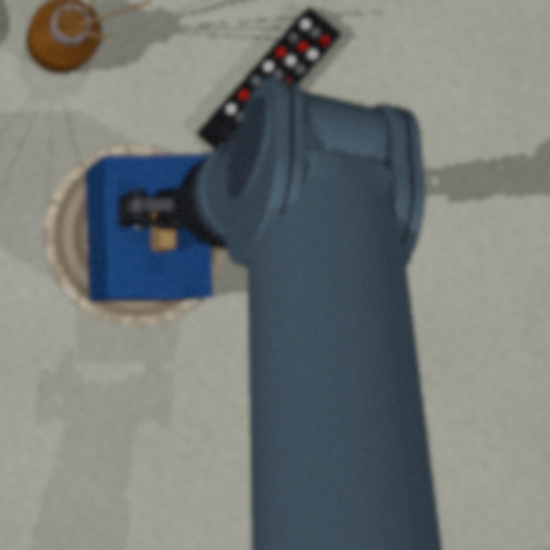

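The crop shows the cover standing on the mat, and the arm hiding the red and yellow cases. I'll take orange first and look again from there.

```bash
python3 - <<'E'
from h import *
go(551.8,360.3,0,178.6)
E
```

```text
t 9.97 pos [ 561.5 -163.   201.9] yaw 178.58 zax [-1.7e-03  4.0e-04 -1.0e+00] q7 104.0 | twist -0.0003 shift [ 22.1 522.8 202.1]
```

Call:
{"name": "servo_tool", "arguments": {"increments": [{"twist":[0,0,0],"delta_pos":[0,15,0],"fingers":76},{"twist":[0,0,0],"delta_pos":[1,30,0],"fingers":76},{"twist":[0,0,0],"delta_pos":[2,40,0],"fingers":76},{"twist":[0,0,0],"delta_pos":[2,40,0],"fingers":76},{"twist":[0,0,0],"delta_pos":[2,40,0],"fingers":76},{"twist":[0,0,0],"delta_pos":[2,40,0],"fingers":76},{"twist":[0,0,0],"delta_pos":[2,40,0],"fingers":76},{"twist":[0,0,0],"delta_pos":[2,40,0],"fingers":76},{"twist":[0,0,0],"delta_pos":[2,40,0],"fingers":76},{"twist":[0,0,0],"delta_pos":[2,40,0],"fingers":76},{"twist":[0,0,0],"delta_pos":[2,40,0],"fingers":76},{"twist":[0,0,0],"delta_pos":[2,40,0],"fingers":76},{"twist":[0,0,0],"delta_pos":[1,40,0],"fingers":76},{"twist":[0,0,0.15],"delta_pos":[0,25,0],"fingers":76},{"twist":[0,0,0.15],"delta_pos":[0,14,0],"fingers":76},{"twist":[0,0,0.15],"delta_pos":[0,0,0],"fingers":76},{"twist":[0,0,0.09],"delta_pos":[0,0,0],"fingers":76},{"twist":[0,0,0],"delta_pos":[0,0,0],"fingers":76},{"twist":[0,0,0],"delta_pos":[0,0,0],"fingers":76}]}}

```text
time_s: 12.35
tool_pos: [554.7, 361.5, 202.5]
tool_rot: [[-0.846, 0.533, -0.001], [0.533, 0.846, -0.0], [0.0, -0.0, -1.0]]
ft_force: [-0.6, 0.7, -0.1]
width: 0.892
grip_force: 0.0
```

```bash
python3 - <<'E'
from h import *
decks()
go(551.8,360.3,0,147.7)
c=get_calibration('side');q,dd=read_camera('side');hs=cv2.cvtColor(q,cv2.COLOR_RGB2HSV)
for n in('orange','red','yellow'):
    for m in blob(inr(hs,*HS[n])):
        r=rect(c,m,16);print('side',n,np.round(np.r_[r[0],r[1:]],1))
E
```

```text
orange [774.1 -82.5] [69.5 49.3 11.9] z [45.5 51.9 60.8]
orange [551.6 360.6] [ 98.3  60.7 -32.8] z [12.7 16.2 20.1]
red [ 571.3 -338.6] [ 97.8  61.  -33. ] z [11.5 14.9 18.4]
yellow [ 391.9 -335.9] [ 99.6  63.8 -32.9] z [11.6 15.2 18.6]
t 12.4 pos [554.9 361.3 202.6] yaw 147.75 zax [-5.e-04 -0.e+00 -1.e+00] q7 25.0 | twist 0.0008 shift [  2.   -2.5 202.6]
side orange [549.2 353.   99.6  65.5 -32.6]
side red [ 562.3 -349.6  104.5   73.6  -33.2]
side red [ 570.2 -345.4   21.7   21.6  -79.1]
side yellow [ 385.8 -341.6  103.9   63.4  -32.7]
side yellow [ 389.8 -341.4   23.    22.7   12.3]
side yellow [ 363.2 -371.7   95.7    7.5  -33.3]
```

Call:
{"name": "servo_tool", "arguments": {"increments": [{"twist":[0,0,0],"delta_pos":[2,-2.5,20],"fingers":76},{"twist":[0,0,0],"delta_pos":[0,0,35],"fingers":76},{"twist":[0,0,0],"delta_pos":[0,0,35],"fingers":76},{"twist":[0,0,0],"delta_pos":[0,0,35],"fingers":76},{"twist":[0,0,0],"delta_pos":[0,0,35],"fingers":76},{"twist":[0,0,0],"delta_pos":[0,0,22],"fingers":76},{"twist":[0,0,0],"delta_pos":[0,0,12],"fingers":76},{"twist":[0,0,0],"delta_pos":[0,0,7],"fingers":76},{"twist":[0,0,0],"delta_pos":[0,0,0],"fingers":76},{"twist":[0,0,0],"delta_pos":[0,0,0],"fingers":62},{"twist":[0,0,0],"delta_pos":[0,0,0],"fingers":50},{"twist":[0,0,0],"delta_pos":[0,0,0],"fingers":50},{"twist":[0,0,0],"delta_pos":[0,0,0],"fingers":50},{"twist":[0,0,0],"delta_pos":[0,0,0],"fingers":50}]}}

```text
time_s: 14.2
tool_pos: [553.2, 360.6, 3.3]
tool_rot: [[-0.845, 0.535, 0.002], [0.535, 0.845, 0.001], [-0.001, 0.002, -1.0]]
ft_force: [-1.7, 0.5, 7.2]
width: 0.679
grip_force: 64.9
```

Call:
{"name": "servo_tool", "arguments": {"increments": [{"twist":[0,0,0],"delta_pos":[0,0,-5],"fingers":50},{"twist":[0,0,0],"delta_pos":[0,0,-15],"fingers":50},{"twist":[0,0,0],"delta_pos":[0,0,-30],"fingers":50},{"twist":[0,0,0],"delta_pos":[0,0,-30],"fingers":50},{"twist":[0,0,0],"delta_pos":[0,0,-20],"fingers":50},{"twist":[0,0,-0.14],"delta_pos":[0,0,0],"fingers":50},{"twist":[0,0,-0.14],"delta_pos":[0,0,0],"fingers":50},{"twist":[0,0,-0.14],"delta_pos":[0,0,0],"fingers":50},{"twist":[0,0,-0.12],"delta_pos":[0,0,0],"fingers":50},{"twist":[0,0,0],"delta_pos":[0,-20,0],"fingers":50},{"twist":[0,0,0],"delta_pos":[0,-30,0],"fingers":50},{"twist":[0,0,0],"delta_pos":[0,-30,0],"fingers":50},{"twist":[0,0,0],"delta_pos":[0,-30,0],"fingers":50},{"twist":[0,0,0],"delta_pos":[0,-30,0],"fingers":50},{"twist":[0,0,0],"delta_pos":[0,-30,0],"fingers":50},{"twist":[0,0,0],"delta_pos":[0,-20,0],"fingers":50},{"twist":[0,0,0],"delta_pos":[0,0,0],"fingers":50},{"twist":[0,0,0],"delta_pos":[0,0,0],"fingers":50}]}}

```text
time_s: 16.45
tool_pos: [547.5, 171.4, 101.9]
tool_rot: [[-1.0, 0.024, 0.0], [0.024, 1.0, 0.001], [-0.0, 0.001, -1.0]]
ft_force: [-0.5, -0.7, -0.7]
width: 0.679
grip_force: 64.4
```

```bash
python3 - <<'E'
from h import *
print(get_obs()['width'],get_obs()['grip_force'])
go(550,168.7,25.5,178.7)
E
```

```text
0.6785761744339588 64.4084107875824
t 16.45 pos [547.5 171.4 101.9] yaw 178.61 zax [ 3.0e-04  1.1e-03 -1.0e+00] q7 66.5 | twist -0.0015 shift [-2.5 -2.7 76.4]
```

Call:
{"name": "servo_tool", "arguments": {"increments": [{"twist":[0,0,0],"delta_pos":[-2.5,-2.7,15],"fingers":50},{"twist":[0,0,0],"delta_pos":[0,0,25],"fingers":50},{"twist":[0,0,0],"delta_pos":[0,0,20],"fingers":50},{"twist":[0,0,0],"delta_pos":[0,0,10],"fingers":50},{"twist":[0,0,0],"delta_pos":[0,0,4],"fingers":50},{"twist":[0,0,0],"delta_pos":[0,0,2],"fingers":50},{"twist":[0,0,0],"delta_pos":[0,0,0],"fingers":50},{"twist":[0,0,0],"delta_pos":[0,0,0],"fingers":50}]}}

```text
time_s: 17.45
tool_pos: [550.4, 167.4, 26.3]
tool_rot: [[-1.0, 0.025, 0.001], [0.025, 1.0, 0.0], [-0.001, 0.0, -1.0]]
ft_force: [-0.6, -0.2, -1.6]
width: 0.679
grip_force: 64.4
```

Call:
{"name": "servo_tool", "arguments": {"increments": [{"twist":[0,0,0],"delta_pos":[0,1,1],"fingers":50},{"twist":[0,0,0],"delta_pos":[0,0,0],"fingers":50},{"twist":[0,0,0],"delta_pos":[0,0,0],"fingers":70},{"twist":[0,0,0],"delta_pos":[0,0,0],"fingers":76},{"twist":[0,0,0],"delta_pos":[0,0,0],"fingers":76},{"twist":[0,0,0],"delta_pos":[0,0,-10],"fingers":76},{"twist":[0,0,0],"delta_pos":[0,0,-30],"fingers":76},{"twist":[0,0,0],"delta_pos":[0,0,-40],"fingers":76},{"twist":[0,0,0],"delta_pos":[0,0,-40],"fingers":76},{"twist":[0,0,0],"delta_pos":[0,0,-40],"fingers":76},{"twist":[0,0,0],"delta_pos":[0,0,-20],"fingers":76},{"twist":[0,0,0],"delta_pos":[0,-20,0],"fingers":76},{"twist":[0,0,0],"delta_pos":[0,-30,0],"fingers":76},{"twist":[0,0,0],"delta_pos":[0,-30,0],"fingers":76},{"twist":[0,0,0],"delta_pos":[0,-30,0],"fingers":76},{"twist":[0,0,0],"delta_pos":[0,-30,0],"fingers":76},{"twist":[0,0,0],"delta_pos":[0,0,0],"fingers":76},{"twist":[0,0,0],"delta_pos":[0,0,0],"fingers":76}]}}

```text
time_s: 19.7
tool_pos: [545.9, 28.1, 204.1]
tool_rot: [[-1.0, 0.025, -0.001], [0.025, 1.0, 0.0], [0.001, 0.0, -1.0]]
ft_force: [-0.5, 0.1, 0.8]
width: 0.891
grip_force: 0.0
```

```bash
python3 - <<'E'
from h import *
decks(16)
p,d,c,W,hsv=look()
for m in blob(inr(hsv,*HS['orange'])):
    r=rect(c,m,38);print(np.round(np.r_[r[0],r[1:]],1))
go(571.4,-338.6,0,147)
E
```

```text
orange [770.8 -80.9] [68.8 44.1 22.4] z [45.  51.8 59.9]
orange [551.6 172.3] [103.1  64.5  -1.6] z [32.4 37.4 41.2]
red [ 571.6 -338.8] [ 98.4  61.  -33. ] z [11.4 15.  18.5]
yellow [ 387.8 -370.2] [ 99.6  63.8 -32.7] z [11.5 15.1 18.6]
[1090.2 -680.4  202.3   86.6   -2. ]
[1.0934e+03 8.5420e+02 3.1320e+02 2.2810e+02 9.0000e-01]
[765.4 -78.2  67.2  44.6  24.9]
[780.2 -99.2  23.7  23.1  -2.5]
[550.1 171.6 101.4  63.5  -1.6]
[ 107.1 -575.8  191.1  183.7   14.4]
[ 89.2 814.1  85.4  12.3   1.3]
t 19.8 pos [546.2  29.2 204.4] yaw 178.66 zax [-7.e-04  4.e-04 -1.e+00] q7 81.7 | twist 0.5525 shift [-221.6 -294.7  204.2]
```

Orange is on the platform. The yellow case has been knocked to (388, -370); I'll measure it again before picking it. Red next.

Call:
{"name": "servo_tool", "arguments": {"increments": [{"twist":[0,0,0],"delta_pos":[-3,-20,0],"fingers":76},{"twist":[0,0,0],"delta_pos":[-3,-35,0],"fingers":76},{"twist":[0,0,0],"delta_pos":[-3,-35,0],"fingers":76},{"twist":[0,0,0],"delta_pos":[-3,-35,0],"fingers":76},{"twist":[0,0,0],"delta_pos":[-3,-35,0],"fingers":76},{"twist":[0,0,0],"delta_pos":[-3,-35,0],"fingers":76},{"twist":[0,0,0],"delta_pos":[-3,-35,0],"fingers":76},{"twist":[0,0,0],"delta_pos":[-3,-35,0],"fingers":76},{"twist":[0,0,0],"delta_pos":[-3,-35,0],"fingers":76},{"twist":[0,0,0],"delta_pos":[-3,-35,0],"fingers":76},{"twist":[0,0,0],"delta_pos":[-4,-32,0],"fingers":76},{"twist":[0,0,0.15],"delta_pos":[0,0,0],"fingers":76},{"twist":[0,0,0.15],"delta_pos":[0,0,0],"fingers":76},{"twist":[0,0,0.15],"delta_pos":[0,0,0],"fingers":76},{"twist":[0,0,0.1025],"delta_pos":[0,0,0],"fingers":76},{"twist":[0,0,0],"delta_pos":[0,0,0],"fingers":76},{"twist":[0,0,0],"delta_pos":[0,0,0],"fingers":76}]}}

```text
time_s: 21.92
tool_pos: [571.7, -338.8, 204.6]
tool_rot: [[-0.84, 0.543, -0.0], [0.543, 0.84, 0.0], [0.0, 0.0, -1.0]]
ft_force: [-0.2, -0.3, -0.8]
width: 0.894
grip_force: 0.0
```

```bash
python3 - <<'E'
from h import *
go(571.4,-338.6,3,147)
c=get_calibration('side');q,dd=read_camera('side');hs=cv2.cvtColor(q,cv2.COLOR_RGB2HSV)
for n in('red','yellow'):
    for m in blob(inr(hs,*HS[n])):
        r=rect(c,m,16);print('side',n,np.round(np.r_[r[0],r[1:]],1))
p,d,c,W,hsv=look()
m=max([b for b in blob(inr(hsv,(5,190,60),(18,255,255))) if 200<np.argwhere(b)[:,0].mean()<300],key=lambda b:b.sum());r=rect(c,m,38);print('orange on',np.round(np.r_[r[0],r[1:]],1))
E
```

```text
t 21.93 pos [ 571.7 -338.8  204.6] yaw 147.09 zax [-2.e-04  3.e-04 -1.e+00] q7 91.1 | twist 0.0017 shift [  0.3  -0.  201.6]
side red [ 562.4 -349.6  104.3   73.7  -33.4]
side red [ 570.2 -345.4   21.7   21.6  -79.1]
side yellow [ 379.7 -380.1  104.    72.5  -33. ]
side yellow [ 385.7 -376.1   23.5   22.8   11.9]
orange on [550.  170.4  96.4  60.9  -1.6]
```

Call:
{"name": "servo_tool", "arguments": {"increments": [{"twist":[0,0,0],"delta_pos":[0,0,20],"fingers":76},{"twist":[0,0,0],"delta_pos":[0,0,35],"fingers":76},{"twist":[0,0,0],"delta_pos":[0,0,35],"fingers":76},{"twist":[0,0,0],"delta_pos":[0,0,35],"fingers":76},{"twist":[0,0,0],"delta_pos":[0,0,35],"fingers":76},{"twist":[0,0,0],"delta_pos":[0,0,22],"fingers":76},{"twist":[0,0,0],"delta_pos":[0,0,12],"fingers":76},{"twist":[0,0,0],"delta_pos":[0,0,8],"fingers":76},{"twist":[0,0,0],"delta_pos":[0,0,0],"fingers":76},{"twist":[0,0,0],"delta_pos":[0,0,0],"fingers":62},{"twist":[0,0,0],"delta_pos":[0,0,0],"fingers":50},{"twist":[0,0,0],"delta_pos":[0,0,0],"fingers":50},{"twist":[0,0,0],"delta_pos":[0,0,0],"fingers":50},{"twist":[0,0,0],"delta_pos":[0,0,0],"fingers":50}]}}

```text
time_s: 23.78
tool_pos: [572.3, -340.1, 4.4]
tool_rot: [[-0.838, 0.546, 0.002], [0.546, 0.838, -0.001], [-0.002, 0.0, -1.0]]
ft_force: [-1.0, 0.7, 5.3]
width: 0.679
grip_force: 64.8
```

Call:
{"name": "servo_tool", "arguments": {"increments": [{"twist":[0,0,0],"delta_pos":[0,0,-5],"fingers":50},{"twist":[0,0,0],"delta_pos":[0,0,-15],"fingers":50},{"twist":[0,0,0],"delta_pos":[0,0,-35],"fingers":50},{"twist":[0,0,0],"delta_pos":[0,0,-35],"fingers":50},{"twist":[0,0,0],"delta_pos":[0,0,-35],"fingers":50},{"twist":[0,0,0],"delta_pos":[0,0,-35],"fingers":50},{"twist":[0,0,0],"delta_pos":[0,0,-35],"fingers":50},{"twist":[0,0,0],"delta_pos":[0,0,-15],"fingers":50},{"twist":[0,0,-0.14],"delta_pos":[0,0,0],"fingers":50},{"twist":[0,0,-0.14],"delta_pos":[0,0,0],"fingers":50},{"twist":[0,0,-0.14],"delta_pos":[0,0,0],"fingers":50},{"twist":[0,0,-0.135],"delta_pos":[0,0,0],"fingers":50},{"twist":[0,0,0],"delta_pos":[0,0,0],"fingers":50}]}}

```text
time_s: 25.4
tool_pos: [570.9, -339.2, 212.2]
tool_rot: [[-1.0, 0.024, -0.001], [0.024, 1.0, 0.001], [0.001, 0.001, -1.0]]
ft_force: [0.2, -0.1, -1.0]
width: 0.676
grip_force: 64.6
```

```bash
python3 - <<'E'
from h import *
go(551,169.5,42.5,178.6)
E
```

```text
t 25.4 pos [ 570.9 -339.2  212.2] yaw 178.64 zax [-9.e-04  8.e-04 -1.e+00] q7 119.0 | twist 0.0008 shift [ 32.2 507.9 170.2]
```

Call:
{"name": "servo_tool", "arguments": {"increments": [{"twist":[0,0,0],"delta_pos":[2,15,0],"fingers":50},{"twist":[0,0,0],"delta_pos":[2,25,0],"fingers":50},{"twist":[0,0,0],"delta_pos":[2,35,0],"fingers":50},{"twist":[0,0,0],"delta_pos":[2,35,0],"fingers":50},{"twist":[0,0,0],"delta_pos":[2,35,0],"fingers":50},{"twist":[0,0,0],"delta_pos":[2,35,0],"fingers":50},{"twist":[0,0,0],"delta_pos":[2,35,0],"fingers":50},{"twist":[0,0,0],"delta_pos":[2,35,0],"fingers":50},{"twist":[0,0,0],"delta_pos":[2,35,0],"fingers":50},{"twist":[0,0,0],"delta_pos":[2,35,0],"fingers":50},{"twist":[0,0,0],"delta_pos":[2,35,0],"fingers":50},{"twist":[0,0,0],"delta_pos":[2,35,0],"fingers":50},{"twist":[0,0,0],"delta_pos":[2,35,0],"fingers":50},{"twist":[0,0,0],"delta_pos":[2,35,0],"fingers":50},{"twist":[0,0,0],"delta_pos":[2,30,0],"fingers":50},{"twist":[0,0,0],"delta_pos":[2,18,0],"fingers":50},{"twist":[0,0,0],"delta_pos":[0,0,40],"fingers":50},{"twist":[0,0,0],"delta_pos":[0,0,40],"fingers":50},{"twist":[0,0,0],"delta_pos":[0,0,40],"fingers":50},{"twist":[0,0,0],"delta_pos":[0,0,20],"fingers":50}]}}

```text
time_s: 27.9
tool_pos: [549.1, 168.4, 70.6]
tool_rot: [[-1.0, 0.024, -0.003], [0.024, 1.0, -0.002], [0.003, -0.002, -1.0]]
ft_force: [0.0, 0.1, -0.8]
width: 0.678
grip_force: 64.6
```

Call:
{"name": "servo_tool", "arguments": {"increments": [{"twist":[0,0,0],"delta_pos":[0,0,12],"fingers":50},{"twist":[0,0,0],"delta_pos":[0,0,8],"fingers":50},{"twist":[0,0,0],"delta_pos":[0,0,4],"fingers":50},{"twist":[0,0,0],"delta_pos":[0,0,0],"fingers":50},{"twist":[0,0,0],"delta_pos":[0,0,0],"fingers":50}]}}

```text
time_s: 28.52
tool_pos: [551.2, 169.3, 49.4]
tool_rot: [[-1.0, 0.022, 0.001], [0.022, 1.0, 0.0], [-0.001, 0.0, -1.0]]
ft_force: [0.5, -0.7, -1.3]
width: 0.676
grip_force: 64.6
```

```bash
python3 - <<'E'
from h import *
go(551,169.5,42.5,178.6)
E
```

```text
t 28.52 pos [551.2 169.3  49.4] yaw 178.71 zax [ 1.1e-03  4.0e-04 -1.0e+00] q7 66.9 | twist 0.002 shift [0.3 0.2 6.9]
```

Call:
{"name": "servo_tool", "arguments": {"increments": [{"twist":[0,0,0],"delta_pos":[0,0,4],"fingers":50},{"twist":[0,0,0],"delta_pos":[0,0,2],"fingers":50},{"twist":[0,0,0],"delta_pos":[0,0,1],"fingers":50},{"twist":[0,0,0],"delta_pos":[0,0,0],"fingers":50},{"twist":[0,0,0],"delta_pos":[0,0,0],"fingers":50}]}}

```text
time_s: 29.15
tool_pos: [550.7, 169.2, 42.4]
tool_rot: [[-1.0, 0.022, -0.0], [0.022, 1.0, -0.0], [0.0, -0.0, -1.0]]
ft_force: [-3.4, -1.1, 5.7]
width: 0.68
grip_force: 65.4
```

Call:
{"name": "servo_tool", "arguments": {"increments": [{"twist":[0,0,0],"delta_pos":[0,0,0],"fingers":70},{"twist":[0,0,0],"delta_pos":[0,0,0],"fingers":76},{"twist":[0,0,0],"delta_pos":[0,0,0],"fingers":76},{"twist":[0,0,0],"delta_pos":[0,0,-10],"fingers":76},{"twist":[0,0,0],"delta_pos":[0,0,-30],"fingers":76},{"twist":[0,0,0],"delta_pos":[0,0,-40],"fingers":76},{"twist":[0,0,0],"delta_pos":[0,0,-40],"fingers":76},{"twist":[0,0,0],"delta_pos":[0,0,-35],"fingers":76},{"twist":[0,0,0],"delta_pos":[5,-20,0],"fingers":76},{"twist":[0,0,0],"delta_pos":[8,-30,0],"fingers":76},{"twist":[0,0,0],"delta_pos":[8,-30,0],"fingers":76},{"twist":[0,0,0],"delta_pos":[8,-30,0],"fingers":76},{"twist":[0,0,0],"delta_pos":[8,-30,0],"fingers":76},{"twist":[0,0,0],"delta_pos":[0,0,0],"fingers":76},{"twist":[0,0,0],"delta_pos":[0,0,0],"fingers":76}]}}

```text
time_s: 31.02
tool_pos: [510.3, 30.1, 196.5]
tool_rot: [[-1.0, 0.022, -0.001], [0.022, 1.0, 0.0], [0.001, 0.0, -1.0]]
ft_force: [-0.1, -0.2, -0.0]
width: 0.892
grip_force: 0.0
```

```bash
python3 - <<'E'
from h import *
decks(16)
p,d,c,W,hsv=look()
for m in blob(inr(hsv,*HS['red'])):
    r=rect(c,m,54)
    if 450<r[0][0]<650: print('red at 54',np.round(np.r_[r[0],r[1:]],1),'z',np.median(W[m][:,2]))
go(387.8,-370.2,3,178.6)
E
```

```text
orange [770.7 -79.9] [69.  44.5 21.1] z [45.  52.5 63.5]
red [555.5 173.5] [100.6  62.   -1.6] z [50.7 54.  57.6]
yellow [ 387.8 -370.1] [ 99.6  63.9 -32.6] z [11.5 15.2 18.7]
red at 54 [552.7 172.2  97.7  60.2  -1.6] z 53.7529061708553
t 31.12 pos [510.6  30.9 196.6] yaw 178.8 zax [-2.e-04  4.e-04 -1.e+00] q7 81.1 | twist 0.0036 shift [ 113.  -404.1  193.5]
```

Call:
{"name": "servo_tool", "arguments": {"increments": [{"twist":[0,0,0],"delta_pos":[7,-24,0],"fingers":76},{"twist":[0,0,0],"delta_pos":[10,-36,0],"fingers":76},{"twist":[0,0,0],"delta_pos":[10,-36,0],"fingers":76},{"twist":[0,0,0],"delta_pos":[10,-36,0],"fingers":76},{"twist":[0,0,0],"delta_pos":[10,-36,0],"fingers":76},{"twist":[0,0,0],"delta_pos":[10,-36,0],"fingers":76},{"twist":[0,0,0],"delta_pos":[10,-36,0],"fingers":76},{"twist":[0,0,0],"delta_pos":[10,-36,0],"fingers":76},{"twist":[0,0,0],"delta_pos":[10,-36,0],"fingers":76},{"twist":[0,0,0],"delta_pos":[10,-36,0],"fingers":76},{"twist":[0,0,0],"delta_pos":[10,-36,0],"fingers":76},{"twist":[0,0,0],"delta_pos":[6,-20,0],"fingers":76},{"twist":[0,0,0.15],"delta_pos":[0,0,0],"fingers":76},{"twist":[0,0,0.15],"delta_pos":[0,0,0],"fingers":76},{"twist":[0,0,0.15],"delta_pos":[0,0,0],"fingers":76},{"twist":[0,0,0.1],"delta_pos":[0,0,0],"fingers":76},{"twist":[0,0,0],"delta_pos":[0,0,0],"fingers":76},{"twist":[0,0,0],"delta_pos":[0,0,0],"fingers":76}]}}

```text
time_s: 33.38
tool_pos: [389.1, -371.0, 196.7]
tool_rot: [[-0.842, 0.539, -0.0], [0.539, 0.842, 0.0], [0.0, 0.0, -1.0]]
ft_force: [-0.1, -0.2, -0.5]
width: 0.89
grip_force: 0.0
```

```bash
python3 - <<'E'
from h import *
go(387.8,-370.2,3,147.3)
c=get_calibration('side');q,dd=read_camera('side');hs=cv2.cvtColor(q,cv2.COLOR_RGB2HSV)
for m in blob(inr(hs,*HS['yellow'])):
        r=rect(c,m,16);print('side',np.round(np.r_[r[0],r[1:]],1))
E
```

```text
t 33.38 pos [ 389.1 -371.   196.7] yaw 147.38 zax [-1.e-04  2.e-04 -1.e+00] q7 104.8 | twist 0.0014 shift [ 1.500e+00 -1.000e-01  1.937e+02]
side [ 379.5 -380.   103.8   72.5  -33. ]
side [ 385.9 -376.    22.9   22.8   13. ]
```

Call:
{"name": "servo_tool", "arguments": {"increments": [{"twist":[0,0,0],"delta_pos":[1.5,0,20],"fingers":76},{"twist":[0,0,0],"delta_pos":[0,0,35],"fingers":76},{"twist":[0,0,0],"delta_pos":[0,0,35],"fingers":76},{"twist":[0,0,0],"delta_pos":[0,0,35],"fingers":76},{"twist":[0,0,0],"delta_pos":[0,0,35],"fingers":76},{"twist":[0,0,0],"delta_pos":[0,0,20],"fingers":76},{"twist":[0,0,0],"delta_pos":[0,0,10],"fingers":76},{"twist":[0,0,0],"delta_pos":[0,0,4],"fingers":76},{"twist":[0,0,0],"delta_pos":[0,0,0],"fingers":76},{"twist":[0,0,0],"delta_pos":[0,0,0],"fingers":62},{"twist":[0,0,0],"delta_pos":[0,0,0],"fingers":50},{"twist":[0,0,0],"delta_pos":[0,0,0],"fingers":50},{"twist":[0,0,0],"delta_pos":[0,0,0],"fingers":50},{"twist":[0,0,0],"delta_pos":[0,0,0],"fingers":50}]}}

```text
time_s: 35.17
tool_pos: [387.8, -371.1, 4.1]
tool_rot: [[-0.841, 0.542, 0.001], [0.542, 0.841, -0.001], [-0.002, -0.0, -1.0]]
ft_force: [-1.9, 1.6, 8.3]
width: 0.676
grip_force: 63.4
```

Call:
{"name": "servo_tool", "arguments": {"increments": [{"twist":[0,0,0],"delta_pos":[0,0,-5],"fingers":50},{"twist":[0,0,0],"delta_pos":[0,0,-15],"fingers":50},{"twist":[0,0,0],"delta_pos":[0,0,-35],"fingers":50},{"twist":[0,0,0],"delta_pos":[0,0,-35],"fingers":50},{"twist":[0,0,0],"delta_pos":[0,0,-35],"fingers":50},{"twist":[0,0,0],"delta_pos":[0,0,-35],"fingers":50},{"twist":[0,0,0],"delta_pos":[0,0,-35],"fingers":50},{"twist":[0,0,0],"delta_pos":[0,0,-10],"fingers":50},{"twist":[0,0,-0.14],"delta_pos":[0,0,0],"fingers":50},{"twist":[0,0,-0.14],"delta_pos":[0,0,0],"fingers":50},{"twist":[0,0,-0.14],"delta_pos":[0,0,0],"fingers":50},{"twist":[0,0,-0.13],"delta_pos":[0,0,0],"fingers":50},{"twist":[0,0,0],"delta_pos":[0,0,0],"fingers":50},{"twist":[0,0,0],"delta_pos":[0,0,0],"fingers":50}]}}

```text
time_s: 36.92
tool_pos: [387.1, -370.3, 207.4]
tool_rot: [[-1.0, 0.025, -0.001], [0.025, 1.0, 0.001], [0.001, 0.001, -1.0]]
ft_force: [-0.8, 0.3, -1.6]
width: 0.679
grip_force: 64.8
```

```bash
python3 - <<'E'
from h import *
go(550,168,58.5,178.6);print(get_obs()['q'])
E
```

```text
t 36.92 pos [ 387.1 -370.3  207.4] yaw 178.58 zax [-6.e-04  5.e-04 -1.e+00] q7 132.9 | twist -0.0004 shift [-149.8  542.   149.1]
[ 28.72788091  21.50284594  12.79576859 107.44440087  -5.93529008
  51.73678474 132.92648367]
```

Call:
{"name": "servo_tool", "arguments": {"increments": [{"twist":[0,0,0],"delta_pos":[-5,18,0],"fingers":50},{"twist":[0,0,0],"delta_pos":[-8,28,0],"fingers":50},{"twist":[0,0,0],"delta_pos":[-10,36,0],"fingers":50},{"twist":[0,0,0],"delta_pos":[-10,36,0],"fingers":50},{"twist":[0,0,0],"delta_pos":[-10,36,0],"fingers":50},{"twist":[0,0,0],"delta_pos":[-10,36,0],"fingers":50},{"twist":[0,0,0],"delta_pos":[-10,36,0],"fingers":50},{"twist":[0,0,0],"delta_pos":[-10,36,0],"fingers":50},{"twist":[0,0,0],"delta_pos":[-10,36,0],"fingers":50},{"twist":[0,0,0],"delta_pos":[-10,36,0],"fingers":50},{"twist":[0,0,0],"delta_pos":[-10,36,0],"fingers":50},{"twist":[0,0,0],"delta_pos":[-10,36,0],"fingers":50},{"twist":[0,0,0],"delta_pos":[-10,36,0],"fingers":50},{"twist":[0,0,0],"delta_pos":[-10,36,0],"fingers":50},{"twist":[0,0,0],"delta_pos":[-10,36,0],"fingers":50},{"twist":[0,0,0],"delta_pos":[-7,28,0],"fingers":50},{"twist":[0,0,0],"delta_pos":[0,0,0],"fingers":50},{"twist":[0,0,0],"delta_pos":[0,0,40],"fingers":50},{"twist":[0,0,0],"delta_pos":[0,0,40],"fingers":50},{"twist":[0,0,0],"delta_pos":[0,0,30],"fingers":50}]}}

```text
time_s: 39.42
tool_pos: [548.0, 167.5, 96.3]
tool_rot: [[-1.0, 0.023, -0.002], [0.023, 1.0, -0.001], [0.002, -0.001, -1.0]]
ft_force: [0.2, -0.2, -1.8]
width: 0.676
grip_force: 64.8
```

Call:
{"name": "servo_tool", "arguments": {"increments": [{"twist":[0,0,0],"delta_pos":[0,0,20],"fingers":50},{"twist":[0,0,0],"delta_pos":[0,0,9],"fingers":50},{"twist":[0,0,0],"delta_pos":[0,0,0],"fingers":50},{"twist":[0,0,0],"delta_pos":[0,0,0],"fingers":50}]}}

```text
time_s: 39.92
tool_pos: [550.1, 168.2, 69.8]
tool_rot: [[-1.0, 0.022, 0.002], [0.022, 1.0, 0.0], [-0.002, 0.0, -1.0]]
ft_force: [-0.0, 0.9, -1.7]
width: 0.683
grip_force: 64.8
```

```bash
python3 - <<'E'
from h import *
go(549.5,168,58.3,178.6)
E
```

```text
t 39.92 pos [550.1 168.2  69.8] yaw 178.71 zax [ 1.5e-03  5.0e-04 -1.0e+00] q7 66.9 | twist 0.0019 shift [ 0.6 -0.2 11.5]
```

Call:
{"name": "servo_tool", "arguments": {"increments": [{"twist":[0,0,0],"delta_pos":[0.5,0,6],"fingers":50},{"twist":[0,0,0],"delta_pos":[0,0,3],"fingers":50},{"twist":[0,0,0],"delta_pos":[0,0,1.5],"fingers":50},{"twist":[0,0,0],"delta_pos":[0,0,0.5],"fingers":50},{"twist":[0,0,0],"delta_pos":[0,0,0],"fingers":50},{"twist":[0,0,0],"delta_pos":[0,0,0],"fingers":50}]}}

```text
time_s: 40.67
tool_pos: [548.8, 168.0, 58.2]
tool_rot: [[-1.0, 0.022, -0.0], [0.022, 1.0, -0.0], [0.0, -0.0, -1.0]]
ft_force: [-3.0, -0.3, 6.2]
width: 0.678
grip_force: 65.6
```

Contact. I'll release, move clear and check the pile.

Call:
{"name": "servo_tool", "arguments": {"increments": [{"twist":[0,0,0],"delta_pos":[0,0,0],"fingers":70},{"twist":[0,0,0],"delta_pos":[0,0,0],"fingers":76},{"twist":[0,0,0],"delta_pos":[0,0,0],"fingers":76},{"twist":[0,0,0],"delta_pos":[0,0,-10],"fingers":76},{"twist":[0,0,0],"delta_pos":[0,0,-30],"fingers":76},{"twist":[0,0,0],"delta_pos":[0,0,-40],"fingers":76},{"twist":[0,0,0],"delta_pos":[0,0,-40],"fingers":76},{"twist":[0,0,0],"delta_pos":[0,0,-25],"fingers":76},{"twist":[0,0,0],"delta_pos":[0,-20,0],"fingers":76},{"twist":[0,0,0],"delta_pos":[-2,-35,0],"fingers":60},{"twist":[0,0,0],"delta_pos":[-2,-35,0],"fingers":50},{"twist":[0,0,0],"delta_pos":[-2,-35,0],"fingers":50},{"twist":[0,0,0],"delta_pos":[-2,-35,0],"fingers":50},{"twist":[0,0,0],"delta_pos":[-2,-35,0],"fingers":50},{"twist":[0,0,0],"delta_pos":[-2,-35,0],"fingers":50},{"twist":[0,0,0],"delta_pos":[-2,-35,0],"fingers":50},{"twist":[0,0,0],"delta_pos":[-3,-35,0],"fingers":50},{"twist":[0,0,0],"delta_pos":[-3,-31,0],"fingers":50},{"twist":[0,0,0],"delta_pos":[0,0,0],"fingers":50},{"twist":[0,0,0],"delta_pos":[0,0,0],"fingers":50}]}}

```text
time_s: 43.18
tool_pos: [560.6, -163.3, 202.0]
tool_rot: [[-1.0, 0.023, -0.002], [0.023, 1.0, 0.001], [0.002, 0.001, -1.0]]
ft_force: [-0.0, 0.6, -0.1]
width: 0.58
grip_force: 0.0
```

```bash
python3 - <<'E'
from h import *
p,d,c,W,hsv=look()
for m in blob(inr(hsv,*HS['yellow'])):
    r=rect(c,m,70)
    if 450<r[0][0]<650: print('yellow',np.round(np.r_[r[0],r[1:]],1),'z',np.median(W[m][:,2]))
c=get_calibration('side');q,_=read_camera('side')
go(562.2,-163.2,114,178.6)
cv2.imwrite('pics/c5.png',np.hstack([cv2.resize(p[205:300,265:350,::-1],(360,400)),cv2.resize(q[190:290,250:350,::-1],(400,400))]))
E
```

```text
yellow [549.  170.5 101.4  61.9  -1.6] z 69.48202196662109
yellow [549.4 169.8  20.9  19.3 -46.5] z 70.78924567353866
t 43.27 pos [ 561.2 -162.3  202.4] yaw 178.8 zax [-8.e-04  7.e-04 -1.e+00] q7 102.9 | twist 0.0036 shift [-1.1 -1.  88.4]
```

View pics/c5.png

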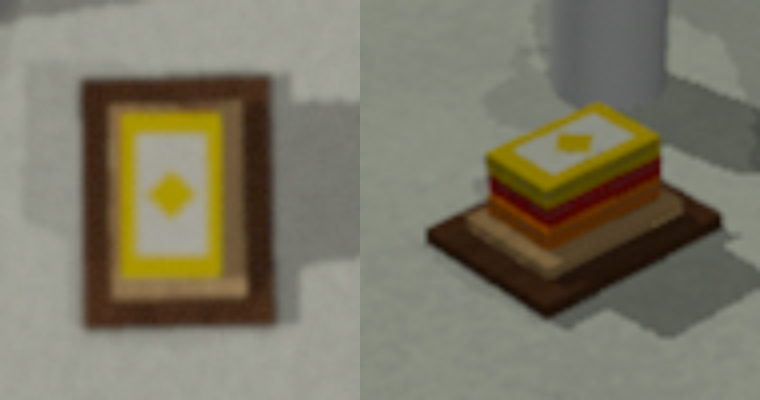

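The three cases form a square pile (yellow, red, orange), lined up inside the platform edges. The arm is above the cover, ready to regrasp it.

Call:
{"name": "servo_tool", "arguments": {"increments": [{"twist":[0,0,0],"delta_pos":[-1,-0.5,20],"fingers":50},{"twist":[0,0,0],"delta_pos":[0,0,25],"fingers":50},{"twist":[0,0,0],"delta_pos":[0,0,20],"fingers":50},{"twist":[0,0,0],"delta_pos":[0,0,12],"fingers":50},{"twist":[0,0,0],"delta_pos":[0,0,7],"fingers":50},{"twist":[0,0,0],"delta_pos":[0,0,4],"fingers":50},{"twist":[0,0,0],"delta_pos":[0,0,0],"fingers":50},{"twist":[0,0,0],"delta_pos":[0,0,0],"fingers":30},{"twist":[0,0,0],"delta_pos":[0,0,0],"fingers":10},{"twist":[0,0,0],"delta_pos":[0,0,0],"fingers":0},{"twist":[0,0,0],"delta_pos":[0,0,0],"fingers":0},{"twist":[0,0,0],"delta_pos":[0,0,0],"fingers":0},{"twist":[0,0,0],"delta_pos":[0,0,0],"fingers":0}]}}

```text
time_s: 44.9
tool_pos: [563.0, -163.8, 115.3]
tool_rot: [[-1.0, 0.022, 0.001], [0.022, 1.0, 0.0], [-0.001, 0.0, -1.0]]
ft_force: [0.4, 1.3, 5.7]
width: 0.176
grip_force: 59.5
```

Call:
{"name": "servo_tool", "arguments": {"increments": [{"twist":[0,0,0],"delta_pos":[0,0,-5],"fingers":0},{"twist":[0,0,0],"delta_pos":[0,0,-10],"fingers":0},{"twist":[0,0,0],"delta_pos":[0,0,-20],"fingers":0},{"twist":[0,0,0],"delta_pos":[0,0,-25],"fingers":0},{"twist":[0,0,0],"delta_pos":[0,0,-25],"fingers":0},{"twist":[0,0,0],"delta_pos":[0,0,-25],"fingers":0},{"twist":[0,0,0],"delta_pos":[0,0,-10],"fingers":0},{"twist":[0,0,0],"delta_pos":[0,0,0],"fingers":0},{"twist":[0,0,0],"delta_pos":[0,0,0],"fingers":0}]}}

```text
time_s: 46.02
tool_pos: [561.8, -163.7, 233.6]
tool_rot: [[-1.0, 0.022, -0.002], [0.022, 1.0, 0.0], [0.002, 0.0, -1.0]]
ft_force: [-0.7, -0.1, -3.1]
width: 0.178
grip_force: 58.7
```

```bash
python3 - <<'E'
from h import *
go(548.5,167.8,121.8,178.6)
E
```

```text
t 46.02 pos [ 561.8 -163.7  233.6] yaw 178.73 zax [-2.1e-03  4.0e-04 -1.0e+00] q7 102.8 | twist 0.0022 shift [ 21.1 331.  112. ]
```

Call:
{"name": "servo_tool", "arguments": {"increments": [{"twist":[0,0,0],"delta_pos":[1,15,0],"fingers":0},{"twist":[0,0,0],"delta_pos":[2,30,0],"fingers":0},{"twist":[0,0,0],"delta_pos":[2,30,0],"fingers":0},{"twist":[0,0,0],"delta_pos":[2,30,0],"fingers":0},{"twist":[0,0,0],"delta_pos":[2,30,0],"fingers":0},{"twist":[0,0,0],"delta_pos":[2,30,0],"fingers":0},{"twist":[0,0,0],"delta_pos":[2,30,0],"fingers":0},{"twist":[0,0,0],"delta_pos":[2,30,0],"fingers":0},{"twist":[0,0,0],"delta_pos":[2,30,0],"fingers":0},{"twist":[0,0,0],"delta_pos":[2,30,0],"fingers":0},{"twist":[0,0,0],"delta_pos":[1,30,0],"fingers":0},{"twist":[0,0,0],"delta_pos":[0.5,15.5,0],"fingers":0},{"twist":[0,0,0],"delta_pos":[0,0,0],"fingers":0},{"twist":[0,0,0],"delta_pos":[0,0,15],"fingers":0},{"twist":[0,0,0],"delta_pos":[0,0,15],"fingers":0},{"twist":[0,0,0],"delta_pos":[0,0,0],"fingers":0},{"twist":[0,0,0],"delta_pos":[0,0,0],"fingers":0}]}}

```text
time_s: 48.15
tool_pos: [549.6, 166.6, 204.7]
tool_rot: [[-1.0, 0.023, -0.0], [0.023, 1.0, -0.0], [0.0, -0.0, -1.0]]
ft_force: [-0.1, 0.4, -3.6]
width: 0.177
grip_force: 58.7
```

```bash
python3 - <<'E'
from h import *
go(549,167.4,123.3,178.6)
q,_=read_camera('side');cv2.imwrite('pics/c6.png',cv2.resize(q[130:290,230:400,::-1],None,fx=3,fy=3))
E
```

```text
t 48.15 pos [549.6 166.6 204.7] yaw 178.69 zax [-1.e-04 -1.e-04 -1.e+00] q7 66.8 | twist 0.0016 shift [ 0.6  0.8 81.4]
```

View pics/c6.png

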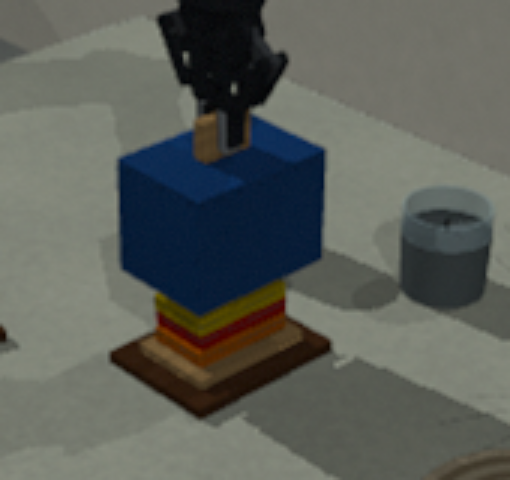

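The cover hangs level and centred above the pile. I'll lower it most of the way and check the forces.

Call:
{"name": "servo_tool", "arguments": {"increments": [{"twist":[0,0,0],"delta_pos":[0.5,0.8,10],"fingers":0},{"twist":[0,0,0],"delta_pos":[0,0,15],"fingers":0},{"twist":[0,0,0],"delta_pos":[0,0,15],"fingers":0},{"twist":[0,0,0],"delta_pos":[0,0,10],"fingers":0},{"twist":[0,0,0],"delta_pos":[0,0,8],"fingers":0},{"twist":[0,0,0],"delta_pos":[0,0,4],"fingers":0},{"twist":[0,0,0],"delta_pos":[0,0,0],"fingers":0},{"twist":[0,0,0],"delta_pos":[0,0,0],"fingers":0}]}}

```text
time_s: 49.2
tool_pos: [549.3, 167.9, 143.2]
tool_rot: [[-1.0, 0.022, 0.001], [0.022, 1.0, 0.0], [-0.001, 0.0, -1.0]]
ft_force: [-0.6, -0.1, -3.6]
width: 0.173
grip_force: 58.8
```

```bash
python3 - <<'E'
from h import *
go(549,167.4,123.3,178.6)
E
```

```text
t 49.2 pos [549.3 167.9 143.2] yaw 178.73 zax [ 9.e-04  3.e-04 -1.e+00] q7 66.5 | twist 0.0022 shift [ 0.3 -0.5 19.9]
```

Call:
{"name": "servo_tool", "arguments": {"increments": [{"twist":[0,0,0],"delta_pos":[0,0,4],"fingers":0},{"twist":[0,0,0],"delta_pos":[0,0,4],"fingers":0},{"twist":[0,0,0],"delta_pos":[0,0,4],"fingers":0},{"twist":[0,0,0],"delta_pos":[0,0,3],"fingers":0},{"twist":[0,0,0],"delta_pos":[0,0,2],"fingers":0},{"twist":[0,0,0],"delta_pos":[0,0,1],"fingers":0},{"twist":[0,0,0],"delta_pos":[0,0,1],"fingers":0},{"twist":[0,0,0],"delta_pos":[0,0,0],"fingers":0}]}}

```text
time_s: 50.2
tool_pos: [549.0, 167.8, 123.8]
tool_rot: [[-1.0, 0.022, 0.0], [0.022, 1.0, -0.0], [-0.0, -0.0, -1.0]]
ft_force: [0.1, 0.5, -3.2]
width: 0.179
grip_force: 58.8
```

Call:
{"name": "servo_tool", "arguments": {"increments": [{"twist":[0,0,0],"delta_pos":[0,0,1],"fingers":0},{"twist":[0,0,0],"delta_pos":[0,0,0.5],"fingers":0},{"twist":[0,0,0],"delta_pos":[0,0,0],"fingers":0},{"twist":[0,0,0],"delta_pos":[0,0,0],"fingers":0}]}}

```text
time_s: 50.7
tool_pos: [549.1, 167.9, 123.3]
tool_rot: [[-1.0, 0.022, 0.0], [0.022, 1.0, 0.0], [-0.0, 0.0, -1.0]]
ft_force: [-2.5, -0.6, 5.6]
width: 0.176
grip_force: 60.3
```

Contact came at exactly the expected seated height of 123.3. I'll release and back away.

Call:
{"name": "servo_tool", "arguments": {"increments": [{"twist":[0,0,0],"delta_pos":[0,0,0],"fingers":30},{"twist":[0,0,0],"delta_pos":[0,0,0],"fingers":50},{"twist":[0,0,0],"delta_pos":[0,0,0],"fingers":50},{"twist":[0,0,0],"delta_pos":[0,0,-10],"fingers":50},{"twist":[0,0,0],"delta_pos":[0,0,-25],"fingers":50},{"twist":[0,0,0],"delta_pos":[0,0,-35],"fingers":50},{"twist":[0,0,0],"delta_pos":[0,0,-20],"fingers":50},{"twist":[0,0,0],"delta_pos":[0,-20,0],"fingers":50},{"twist":[0,0,0],"delta_pos":[0,-35,0],"fingers":50},{"twist":[0,0,0],"delta_pos":[0,-35,0],"fingers":50},{"twist":[0,0,0],"delta_pos":[0,-35,0],"fingers":50},{"twist":[0,0,0],"delta_pos":[0,-35,0],"fingers":50},{"twist":[0,0,0],"delta_pos":[0,-35,0],"fingers":50},{"twist":[0,0,0],"delta_pos":[0,0,0],"fingers":50},{"twist":[0,0,0],"delta_pos":[0,0,0],"fingers":50}]}}

```text
time_s: 52.58
tool_pos: [543.9, -27.5, 211.6]
tool_rot: [[-1.0, 0.023, -0.001], [0.023, 1.0, 0.0], [0.001, 0.0, -1.0]]
ft_force: [-0.4, 0.2, 0.7]
width: 0.587
grip_force: 0.0
```

```bash
python3 - <<'E'
from h import *
p,d,c,W,hsv=look()
for m in blob(inr(hsv,*HS['blue'])):
    if 800<m.sum()<6000:
        t=m&(W[:,:,2]>108)&(W[:,:,2]<122)
        if t.sum()>500:
            r=rect(c,t,116);print(np.round(np.r_[r[0],r[1:]],1))
            P=W[t];A=np.c_[P[:,:2]-P[:,:2].mean(0),np.ones(len(P))];k=np.linalg.lstsq(A,P[:,2],rcond=None)[0];print('tilt deg',np.degrees(k[:2]),'z',k[2])
q,_=read_camera('side')
cv2.imwrite('pics/c7.png',np.hstack([cv2.resize(p[190:300,220:350,::-1],(390,330)),cv2.resize(q[170:290,250:380,::-1],(390,330))]))
E
```

```text
[548.3 169.  135.9  98.   -1.6]
tilt deg [-0.11855652  0.22921973] z 115.86664081641074
```

View pics/c7.png

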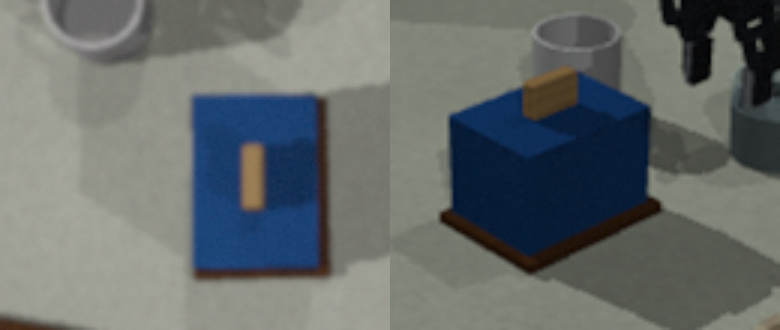

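The cover sits fully down and level, with its top at 116 mm and about 0.2° of tilt, on the ledge.

```bash
python3 -c "from bench import *;print(close_job())"
```

```text
the job is handed in; nothing more can be done
None
```

The job is done and handed in: the three card cases on the table (orange, red, yellow) are stacked square on the platform, and the cover is back over them, fully down and level on the ledge; I did not move the mug, candle, diffuser or remote.

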